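Short spin on the bench centrifuge

TASK

Give the bench centrifuge a short empty test spin, working only by pushing with closed fingers: push its open lid down until fully shut, then press down the raised front end of the rocker switch, then press the round key fully down and finish while still holding it down. Keep that order and never press the oblong key. Do not lift anything, and leave the rack, bottle and jar beside the machine where they stand.

Things in the scene. Friction and masses are not known exactly. Their poses are not given: they have to be found in the camera images.
- centrifuge: Fixed white bench centrifuge, 250 (x) x 220 mm (y). Origin: centre of its footprint on the bench; x from its front to its back (away from the robot, within 20 degrees), z up. In front a deck 80 mm high with three 60 x 52 x 4 mm plates at x = -85, y = -62, 0, 62 mm, one control on each, which one varies. Behind it, x = -45 to 125 mm, the chamber, 115 mm high, under a grey lid.
- lid (a joint): Lid hinge angle in rad: 0 is shut, grows as the lid opens; starts 0.45 to 0.85. A stiff friction hinge: the lid stays at any angle it is left at and is pushed down with about 2 to 4 N. It stops at 0.
- lid_hinge (a point): Midpoint of the lid's hinge axis, fixed, 116 mm above the bench at the chamber's back; the axis lies along the machine's y. The lid is a flat plate reaching 165 mm from the axis towards the machine's front, 212 mm wide, 14 mm thick; its underside lies in the plane of the axis, so its top is 130 mm above the bench when shut.
- lid_press (a point): Point on the lid's top face, on its centre line, 85 mm from the hinge axis; moves with the lid, z normal to the face. A push straight down, 85 mm in front of the hinge axis, meets the lid's top at every start angle.
- rocker (a joint): Rocker switch angle in rad: 0 is off, 0.34 is fully on. It is stiff and stays at any angle it is left at; about 2 N at the front end moves it. Tip it all the way to its stop.
- rocker_on_end (a point): Point on top of the black rocker, 19 mm in front of its pivot, on the end to press. Rocker: 50 mm long (machine's x), 28 mm wide, pivoted at its middle about the machine's y. Off: its front end (with a small cross ridge) stands up, this point 102 mm above the bench; on: 96 mm. Press straight down, leaving the back half free to rise.
- round_key (a joint): Travel of the round key in m: 0 up, 0.005 fully down. Spring key: 1.5 N starts it, 5 N brings it fully down, it springs back when let go.
- round_key_top (a point): Centre of the top of the round black key, 30 mm in diameter; top 94 mm above the bench when up. It is pressed straight down.
- oblong_key (a joint): Travel of the oblong key in m, 0 up, 0.005 fully down: the same spring. Not to be pressed.
- oblong_key_top (a point): Centre of the top of the oblong black key, 44 mm (machine's x) by 16 mm; top 94 mm above the bench. Leave it alone.
- tube_rack: Loose white tube rack, 90 x 50 mm, 92 mm high over its capped tubes, standing beside the machine. Origin under its centre. Leave it alone.
- dropper: Loose glass bottle, 48 mm in diameter, 120 mm high, beside the machine. Origin under its centre. Leave it alone.
- jar: Loose low amber jar, 50 mm in diameter, 55 mm high. Origin under its centre. Leave it alone.

How it is judged:
By the outcome, as a careful person would: the job done as asked, in the order asked, and still so for the second after the job is handed in, while the arm keeps its last pose, push and grip.
It also fails if it takes over 45 s, if anything falls off the work surface, if the arm or the gripper's body presses on something with over 40 N, if the wrist force passes 120 N, or if a joint passes its speed limit or range.

ROBOT

A 6-joint arm with a two-finger parallel gripper is mounted at the origin on the work surface. World frame = base frame: x ahead of the robot, y to its left, z up, the work surface at z = 0. Lengths are in m, angles in rad, forces in N, time in s.
With the tool pointing down it reaches from about 0.225 to 0.875 m from the base axis. Payload 3.4 kg.
Tool frame: the origin (TCP) lies at the very end of the fingers, on their centre line; the grasp point (between the pads) lies 19 mm behind it; z points along the fingers, y is the direction in which the jaws open and shut (so a half turn about z gives the same grasp; the last joint's range is limited). The gripper opens to 85 mm and grips with 20 to 120 N. Pads are 22 mm wide; open, the fingers measure 114 mm over their backs; the gripper's body (76 mm by 85 mm) begins 54 mm behind the grasp point. The pads swing forward as they close: fully open they stand 13 mm farther back than shut.
Start: joints at [1.084, 0.276, 1.505, -0, 1.361, -0.121], TCP at [0.206, 0.537, 0.231] pointing down, gripper open.
Joint ranges: [-2.89, 2.89], [-0.75, 2.08], [0.22, 2.7], [-1.18, 4.32], [0.11, 2.71], [-2.7, 2.7]. Speed limits (rad/s): [2.57, 2.57, 3.14, 3.14, 3.14, 3.14].

INTERFACE

Orientations are given as a unit quaternion [w, x, y, z].
In Python, from rig import get_state, get_image, camera_model, sign_off gives the robot as it stands. The module is installed in compiled form; this text tells all that it offers.
- The arm moves only by the tool drive_tool, never from a script. Its argument "motion" is text: rows parted by semicolons, each of 7 numbers parted by spaces: the turn, a rotation vector about the tool's x, y, z in degrees, then the shift along the tool's x, y, z in m, then the opening in per cent of the stroke, from 0 (shut) to 100 (fully open). In form: wx wy wz tx ty tz hand; .... A call has 1 to 12 rows; each row shifts and turns the pose as measured when the row begins, along the tool's axes as they then stand; what a row does not reach is not made up. A row lasts 1/8 s, in which the tool goes at most 62.5 mm and 10.7 degrees, less where a joint would pass 70% of its speed; a pose out of reach is approached as far as the arm can. A call is refused whole if a number of a shift passes 0.0625 or a number of a turn 10.7, either way. A call with a gripper value outside its range is refused whole. The fingers move at their own pace and stop on an object; "newtons" is the grip in N (left out, the last holds). Time passes only in rows, so rows that do not move let the fingers close. It gives the time, the measured TCP pose, the force and the opening at its end, in the units of the state.
- get_state(): the state, without advancing time (a new reading comes with each control period).
- get_image(name): name is "scene" or "top" or "wrist"; returns (picture, depth): 384x512x3 uint8, red, green, blue; 384x512 float32, m along the optical axis (not along the pixel's ray), 0 where there is no reading.
- camera_model(name): a dict with "camera_matrix" (3x3 intrinsics, pixels), "cam_to_world" (4x4, takes a point from camera to world coordinates); the wrist camera has in their place "T_tool_cam" (4x4, takes a point from camera to tool coordinates, whose origin is the TCP and whose axes are the flange's). Camera axes: x right, y up, looking along -z (the intrinsics and any distortion apply to the point x, -y, -z); pixel columns grow to the right and rows downward; lengths in m; the calibration is good to about 2 mm. A picture is of the moment at which its call begins: read the wrist's pose just before it. camera_model takes no time and is no camera call.
- sign_off(): hands the job in, once; it reports no verdict.
The state is a dict: "clock": time; "qpos": joint angles; "qd": joint speeds; "effort": joint torques, N m; "position": TCP position; "ee_rot": TCP orientation; "contact_force": force on the tool from outside, world axes, zero at the start; "moment": the same for the moment, N m; "width": finger opening in m.
Only numpy, scipy, OpenCV 4.12 (cv2) and the standard library are available. Lean on these libraries where they do the work, as an engineer would, in place of code of your own. Each camera call takes 0.05 s, during which the arm holds its last target.

## Working session

There is one attempt and no reset: what is moved stays moved. The work goes in short steps, Python scripts to look and compute and a tool call to move; the robot and the scene stay as the last step left them, time stands still between calls to the robot, and variables do not carry over. Pictures are saved under pics/ and viewed, and the job is handed in when it is done.

Besides the shell and the picture viewer there is one more tool, called as a command line: name --argument value ..., lists and objects as JSON in quotes. drive_tool: Moves the arm, as the interface text tells. Its arguments: {"type":"object","properties":{"motion":{"type":"string"},"newtons":{"type":"number"}},"required":["motion"]}

```bash
mkdir -p pics
cat > h.py <<'E'
import numpy as np, cv2
from rig import get_state,get_image,camera_model,sign_off
def grab(n,tag):
    im,d=get_image(n); cv2.imwrite(f'pics/{tag}.png',im[:,:,::-1]); np.savez(f'{tag}.npz',im=im,d=d); return im,d
def world(n,d):
    m=camera_model(n);K=np.array(m['camera_matrix']);T=np.array(m['cam_to_world'])
    v,u=np.mgrid[:d.shape[0],:d.shape[1]]
    P=np.stack([(u-K[0,2])/K[0,0]*d,-(v-K[1,2])/K[1,1]*d,-d],-1)
    return P@T[:3,:3].T+T[:3,3]
E
python3 - <<'E'
from h import *
for n in('scene','top'): grab(n,n)
print(camera_model('top'),camera_model('scene'));print(get_state())
E
```

```text
{'camera_matrix': array([[362.99389868,   0.        , 254.84119336],
       [  0.        , 362.99389868, 191.30152603],
       [  0.        ,   0.        ,   1.        ]]), 'cam_to_world': array([[-0.01225123,  0.98090396, -0.19410649,  0.45596504],
       [-0.99992421, -0.01178191,  0.00357216,  0.02923115],
       [ 0.001217  ,  0.19413554,  0.98097396,  1.01272218],
       [ 0.        ,  0.        ,  0.        ,  1.        ]])} {'camera_matrix': array([[492.82159557,   0.        , 254.28483984],
       [  0.        , 492.82159557, 182.2483955 ],
       [  0.        ,   0.        ,   1.        ]]), 'cam_to_world': array([[-0.76265681, -0.39225228,  0.51428857,  1.16256915],
       [ 0.64677735, -0.46962293,  0.60094372,  0.68205422],
       [ 0.00580017,  0.79094403,  0.61186102,  0.79288786],
       [ 0.        ,  0.        ,  0.        ,  1.        ]])}
{'clock': 0.1, 'qpos': array([ 1.08397464e+00,  2.76522747e-01,  1.50600278e+00,  1.82040912e-05,
        1.36076377e+00, -1.21006126e-01]), 'qd': array([ 0.00033327, -0.00111126, -0.00291413, -0.00028925, -0.00137426,
        0.00123373]), 'effort': array([ 5.11562776e-04, -4.17702985e+01, -2.46405244e+01, -4.49362041e-07,
        5.71854034e-03,  5.80924151e-06]), 'position': array([0.20545444, 0.53651518, 0.23053288]), 'ee_rot': array([-2.62359530e-04,  1.81891424e-01,  9.83318255e-01, -8.06784217e-04]), 'contact_force': array([ 0.39745228,  0.34181534, -0.21008473]), 'moment': array([ 0.0259738 ,  0.04446926, -0.01186777]), 'width': 0.08506542115339831}
```

View pics/top.png

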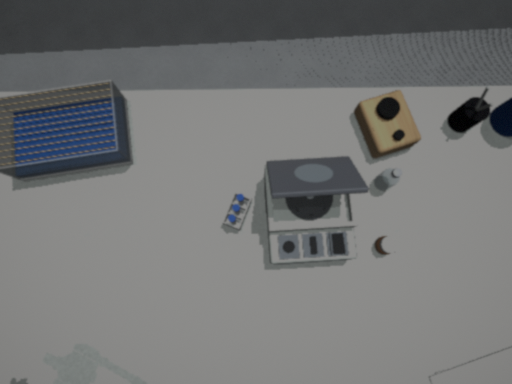

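View pics/scene.png

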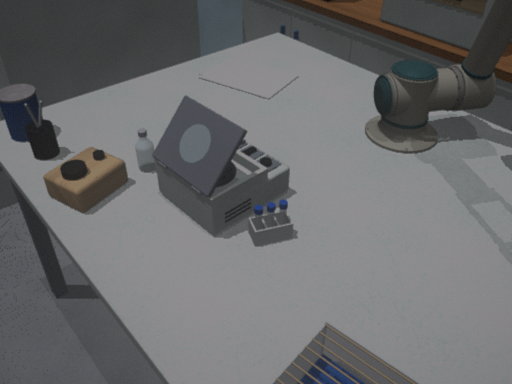

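The top view shows the round key at (288,246), the oblong key at (313,244) and the rocker at (339,243). The lid is at about (315,177). The rack is at (237,211), the bottle at (389,179) and the jar at (384,245).

Run:
```python
from h import *
z=np.load('top.npz');im,d=z['im'],z['d'];W=world('top',d)
print('bench',W[300,300],W[300,200])
cv2.imwrite('pics/topz.png',cv2.resize(im[140:280,210:410,::-1],None,fx=4,fy=4,interpolation=cv2.INTER_CUBIC))
for n,u,v in[('round',288,246),('obl',313,244),('rock f',339,250),('rock b',339,237),('lid',315,177),('lid',315,187)]: print(n,W[v,u].round(4))
# deck mask by height
H=W[...,2]
g=im.max(2)
roi=np.zeros_like(g,bool);roi[225:268,262:362]=1
m=roi&(H>.07)&(H<.112)&(W[...,0]<0.45)
r=cv2.minAreaRect(W[m][:,:2].astype(np.float32)*1000);print('deck',r)
mask=(roi&(g<60)&(H>.08)).astype(np.uint8)
n,l,s,c=cv2.connectedComponentsWithStats(mask)
for i in range(1,n):
    if s[i,4]>20: print(s[i],c[i],W[l==i].mean(0).round(4),W[l==i].min(0).round(3),W[l==i].max(0).round(3))
# lid plane
m=(H>.14)&(W[...,0]>.35)&(W[...,0]<.7); m[:150]=0;m[:,:260]=0;m[:,370:]=0;m[200:]=0
P=W[m];print(len(P),P.min(0),P.max(0)); c=P.mean(0);U,S,V=np.linalg.svd(P-c);print(c,S/np.sqrt(len(P)),V)
```

```text
bench [ 0.35744846 -0.09197116  0.00080683] [0.36085331 0.1761434  0.00173068]
round [ 0.4971 -0.0557  0.092 ]
obl [ 0.5011 -0.118   0.0962]
rock f [ 0.4853 -0.1805  0.1038]
rock b [ 0.5176 -0.1836  0.098 ]
lid [ 0.6485 -0.1124  0.2008]
lid [ 0.6176 -0.1052  0.2364]
deck ((0.0, 0.0), (0.0, 0.0), 0.0)
[332 234  13  20 219] [337.78538813 243.53424658] [ 0.5013 -0.1785  0.1032] [ 0.456 -0.194  0.091] [0.526 0.029 1.013]
[310 237   7  17  97] [312.88659794 245.05154639] [ 0.4987 -0.1179  0.0943] [ 0.479 -0.125  0.09 ] [ 0.519 -0.111  0.098]
[283 241  11  11  91] [288.32967033 246.35164835] [ 0.4962 -0.0563  0.0941] [ 0.485 -0.068  0.09 ] [ 0.509 -0.043  0.098]
3126 [ 0.45596504 -0.21752779  0.14028841] [0.69996558 0.02923115 1.01272218]
[ 0.6421487  -0.10753517  0.21082159] [0.07329606 0.06021446 0.01865512] [[-3.68623605e-01  2.97772726e-01  8.80595277e-01]
 [ 1.14692665e-01  9.54636745e-01 -2.74798614e-01]
 [ 9.22476141e-01  2.99436368e-04  3.86053986e-01]]
```

View pics/topz.png

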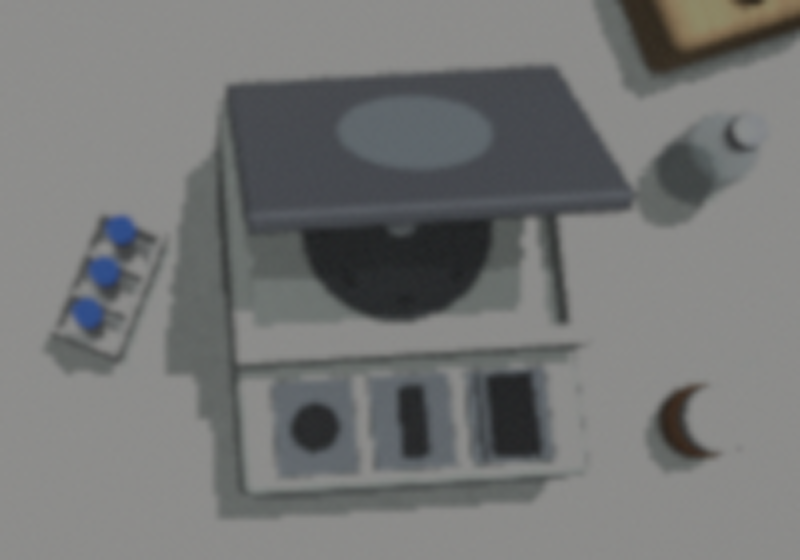

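Run:
```python
from h import *
z=np.load('top.npz');im,d=z['im'],z['d']
m=camera_model('top');K=m['camera_matrix'];T=m['cam_to_world']
def ray(u,v,h):
    r=T[:3,:3]@np.array([(u-K[0,2])/K[0,0],-(v-K[1,2])/K[1,1],-1]);o=T[:3,3];return o+r*(h-o[2])/r[2]
roi=np.zeros(im.shape[:2],bool);roi[230:262,270:350]=1
mask=(roi&(im.max(2)<60)).astype(np.uint8);n,l,s,c=cv2.connectedComponentsWithStats(mask);p=[]
for i in range(1,n):
    if s[i,4]>40:
        q=ray(*c[i],.094 if s[i,2]<12 else .097);p.append(q);print(s[i],q.round(4))
a=sorted(p,key=lambda q:-q[1]);dv=a[0]-a[-1];print('len',np.linalg.norm(dv[:2]),'yaw',np.degrees(np.arctan2(-dv[0],dv[1])))
# deck front edge: zoomed (245,493)-(583,472), height .08 ; lid front top... chamber front top edge
f=lambda u,v:(210+u/4,140+v/4)
e=[ray(*f(246,493),.08),ray(*f(583,472),.08)];print(e);dv=e[0]-e[1];print(np.linalg.norm(dv),np.degrees(np.arctan2(-dv[0],dv[1])))
W=world('top',d)
for v in range(160,192,4): print(v,W[v,300].round(3),W[v,330].round(3))
# rack/bottle/jar
for n,u,v,h in(('rack',237,211,.09),('bottle',396,173,.12),('jar',384,245,.05)):print(n,ray(u,v,h).round(3))
```

```text
[332 234  13  20 219] [ 0.5015 -0.1799  0.097 ]
[310 237   7  17  97] [ 0.4986 -0.1179  0.094 ]
[283 241  11  11  91] [ 0.4962 -0.0563  0.094 ]
len 0.12374468986282934 yaw 2.469481687611294
[array([ 0.45516055, -0.01388811,  0.08      ]), array([ 0.46556856, -0.22716844,  0.08      ])]
0.21353413335468857 2.7938002008339544
160 [ 0.708 -0.088  0.135] [ 0.705 -0.162  0.143]
164 [ 0.693 -0.086  0.151] [ 0.691 -0.158  0.157]
168 [ 0.679 -0.083  0.168] [ 0.676 -0.154  0.175]
172 [ 0.665 -0.081  0.184] [ 0.663 -0.15   0.188]
176 [ 0.652 -0.079  0.196] [ 0.649 -0.146  0.206]
180 [ 0.64  -0.077  0.209] [ 0.637 -0.143  0.217]
184 [ 0.627 -0.074  0.224] [ 0.626 -0.14   0.227]
188 [ 0.616 -0.072  0.236] [ 0.613 -0.136  0.244]
rack [0.588 0.072 0.09 ]
bottle [ 0.676 -0.332  0.12 ]
jar [ 0.499 -0.312  0.05 ]
```

drive_tool --motion "0 0 -7.85 0 0 -0.025 0;0 0 -7.85 0 0 -0.025 0;0 0 -7.85 0 0 -0.025 0;0 0 0 -0.03 -0.05 0 0;0 0 0 -0.03 -0.05 0 0;0 0 0 -0.03 -0.05 0 0;0 0 0 -0.03 -0.05 0 0;0 0 0 -0.03 -0.05 0 0;0 0 0 -0.03 -0.05 0 0;0 0 0 -0.03 -0.05 0 0"

```text
clock: 1.35
position: [0.4402, 0.1929, 0.3041]
ee_rot: [-0.002, -0.034, 0.999, -0.003]
contact_force: [0.5, 1.0, -0.2]
width: 0.0001
```

```bash
cat >> h.py <<'E'
from scipy.spatial.transform import Rotation as R
def off(t,yaw=2.6):
    s=get_state();q=s['ee_rot'];r=R.from_quat([q[1],q[2],q[3],q[0]])
    a=np.radians(yaw);D=np.array([[-np.cos(a),-np.sin(a),0],[-np.sin(a),np.cos(a),0],[0,0,-1]]).T
    print('clk',s['clock'],'pos',s['position'].round(4),'F',s['contact_force'].round(2),'w',round(s['width'],4))
    print('turn',np.degrees((r.inv()*R.from_matrix(D)).as_rotvec()).round(2),'shift',r.inv().apply(np.array(t)-s['position']).round(4))
E
python3 -c "
from h import *
off([.6186,-.1125,.26])"
```

```text
clk 1.35 pos [0.4402 0.1929 0.3041] F [ 0.49  1.05 -0.2 ] w 0.0001
turn [-0.38 -0.26  1.35] shift [-0.1571 -0.3167  0.0455]
```

drive_tool --motion "0 0 1.3 -0.025 -0.05 0 0;0 0 0 -0.025 -0.05 0 0;0 0 0 -0.025 -0.05 0 0;0 0 0 -0.025 -0.05 0 0;0 0 0 -0.025 -0.05 0 0;0 0 0 -0.025 -0.05 0 0;0 0 0 0 0 0 0"

```text
clock: 2.22
position: [0.6093, -0.1137, 0.3007]
ee_rot: [-0.004, -0.02, 1.0, -0.002]
contact_force: [-0.7, 0.1, -0.2]
width: 0.0001
```

```bash
python3 -c "
from h import *
off([.6186,-.1125,.24])"
```

```text
clk 2.225 pos [ 0.6093 -0.1137  0.3007] F [-0.65  0.12 -0.21] w 0.0001
turn [-0.27 -0.52 -0.34] shift [-0.0099  0.0011  0.0606]
```

drive_tool --motion "-0.3 -0.5 -0.3 -0.01 0.001 0.02 0;0 0 0 0 0 0.02 0;0 0 0 0 0 0.01 0;0 0 0 0 0 0.01 0;0 0 0 0 0 0.01 0"

```text
clock: 2.85
position: [0.6185, -0.1095, 0.2293]
ee_rot: [0.0, -0.023, 1.0, 0.001]
contact_force: [0.9, -0.4, 1.7]
width: 0.0003
```

```bash
python3 -c "
from h import *
off([.6186,-.1125,.13])
grab('top','t2')"
```

```text
clk 2.85 pos [ 0.6185 -0.1095  0.2293] F [ 0.9  -0.44  1.68] w 0.0003
turn [0.16 0.05 0.02] shift [ 0.0002 -0.0033  0.0993]
```

View pics/t2.png

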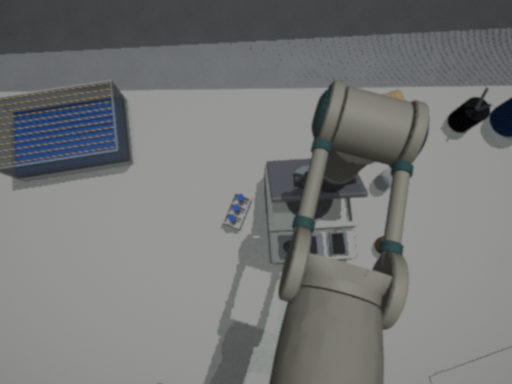

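The arm is over the lid, with the fingers at about (315,190). Force is now rising to about 1.7 N, so they are in contact. Next I push the lid down.

drive_tool --motion "0 0 0 0 -0.002 0.015 0;0 0 0 0 0 0.015 0;0 0 0 0 0 0.015 0;0 0 0 0 0 0.015 0;0 0 0 0 0 0.015 0"

```text
clock: 3.52
position: [0.6179, -0.1113, 0.1495]
ee_rot: [-0.0, -0.023, 1.0, 0.001]
contact_force: [-1.7, 0.4, 2.0]
width: -0.0003
```

```bash
python3 -c "
from h import *
off([.6186,-.1125,.13])"
```

```text
clk 3.525 pos [ 0.6179 -0.1113  0.1495] F [-1.68  0.35  1.96] w -0.0003
turn [ 0.16 -0.01  0.02] shift [-0.0006 -0.0013  0.0195]
```

drive_tool --motion "0 0 0 0 0 0.008 0;0 0 0 0 0 0.006 0;0 0 0 0 0 0.003 0;0 0 0 0 0 0.002 0"

```text
clock: 4.03
position: [0.6164, -0.1111, 0.1299]
ee_rot: [-0.002, -0.023, 1.0, 0.002]
contact_force: [-4.8, 0.9, 16.5]
width: -0.0001
```

drive_tool --motion "0 0 0 0 0 0.002 0;0 0 0 0 0 0.002 0"

```text
clock: 4.28
position: [0.6164, -0.1111, 0.13]
ee_rot: [-0.001, -0.023, 1.0, 0.001]
contact_force: [-4.3, 1.2, 9.0]
width: 0.0001
```

Stopped at z = 0.130, as expected for a shut lid. I'll raise the fingers and move to above the rocker's front end at (0.481, -0.181).

drive_tool --motion "0 0 0 0 0 -0.02 0;0 0 0 0 0 -0.03 0;0 0 0 0.04 -0.02 0 0;0 0 0 0.04 -0.02 0 0;0 0 0 0.04 -0.02 0 0;0 0 0 0 0 0 0"

```text
clock: 5.03
position: [0.5005, -0.1785, 0.1825]
ee_rot: [0.004, -0.024, 1.0, -0.0]
contact_force: [0.5, -0.3, 0.6]
width: -0.0001
```

```bash
python3 -c "
from h import *
off([.481,-.181,.115])
grab('wrist','w1');grab('scene','s2');grab('top','t3')
print(camera_model('wrist'))"
```

```text
clk 5.025 pos [ 0.5005 -0.1785  0.1825] F [ 0.52 -0.3   0.57] w -0.0001
turn [-0.05  0.51  0.14] shift [ 0.0202 -0.0015  0.0674]
{'camera_matrix': array([[277.7908974 ,   0.        , 257.16101571],
       [  0.        , 277.7908974 , 192.54682721],
       [  0.        ,   0.        ,   1.        ]]), 'T_tool_cam': array([[-6.51905584e-04,  9.59726944e-01,  2.80933744e-01,
         7.01216304e-02],
       [ 9.99998592e-01,  1.05999041e-03, -1.30065075e-03,
        -4.45929234e-04],
       [-1.54605665e-03,  2.80932500e-01, -9.59726284e-01,
        -1.42881751e-01],
       [ 0.00000000e+00,  0.00000000e+00,  0.00000000e+00,
         1.00000000e+00]])}
```

View pics/w1.png

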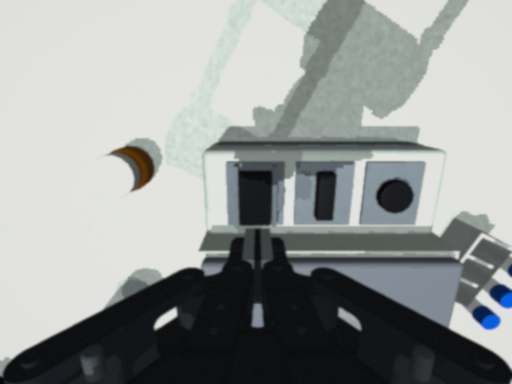

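View pics/s2.png

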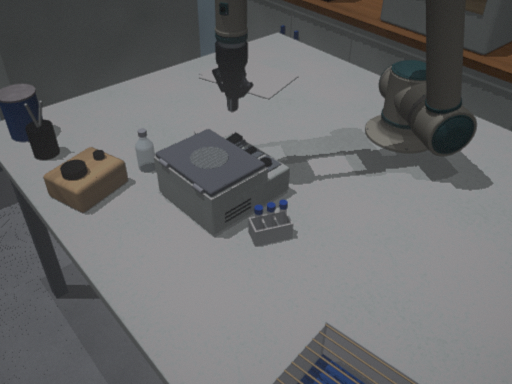

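The scene view shows the lid flat and shut at (208,155). The wrist view shows the rocker at (255,197), the oblong key at (325,197) and the round key at (395,196). I'll cross-check those positions by casting wrist rays.

Run:
```python
from h import *
s=get_state();q=s['ee_rot'];r=R.from_quat([q[1],q[2],q[3],q[0]])
m=camera_model('wrist');K=m['camera_matrix'];T=m['T_tool_cam']
im=np.load('w1.npz')['im']
roi=np.zeros(im.shape[:2],bool);roi[163:226,230:430]=1
n,l,st,c=cv2.connectedComponentsWithStats((roi&(im.max(2)<45)).astype(np.uint8))
o=s['position']+r.apply(T[:3,3])
def ray(u,v,h):
    g=r.apply(T[:3,:3]@np.array([(u-K[0,2])/K[0,0],-(v-K[1,2])/K[1,1],-1]));return o+g*(h-o[2])/g[2]
for i in range(1,n):
    if st[i,4]>50: print(st[i],ray(*c[i],.094).round(4))
print('rocker front edge',ray(255,171,.104),'back edge',ray(255,225,.092))
W=world('top',np.load('t3.npz')['d']);print('lid z',W[195:215:5,285].round(4))
```

```text
[ 239  171   33   54 1662] [ 0.5061 -0.1798  0.094 ]
[315 172  20  47 804] [ 0.5014 -0.1194  0.094 ]
[377 180  35  32 857] [ 0.499  -0.0585  0.094 ]
rocker front edge [ 0.48109854 -0.18075361  0.104     ] back edge [ 0.53378849 -0.17834209  0.092     ]
lid z [[ 0.6205 -0.0485  0.1297]
 [ 0.6074 -0.0479  0.1326]
 [ 0.5952 -0.0477  0.1313]
 [ 0.5831 -0.0475  0.1293]]
```

Both views agree to about 3 mm, so I'll press the averaged point (0.483, -0.181).

drive_tool --motion "0 0.5 0.1 0.018 -0.002 0.03 0;0 0 0 0 0 0.03 0;0 0 0 0 0 0 0"

```text
clock: 5.55
position: [0.4909, -0.1799, 0.1218]
ee_rot: [0.004, -0.026, 1.0, -0.001]
contact_force: [-0.1, -0.1, -1.0]
width: -0.0001
```

```bash
python3 -c "
from h import *
off([.483,-.181,.096])"
```

```text
clk 5.55 pos [ 0.4909 -0.1799  0.1218] F [-0.06 -0.06 -1.01] w -0.0001
turn [-0.13  0.43  0.37] shift [ 0.0082 -0.0007  0.0257]
```

drive_tool --motion "0 0.4 0.4 0.008 -0.001 0 0;0 0 0 0.001 0 0.008 0;0 0 0 0 0 0 0"

```text
clock: 5.92
position: [0.4844, -0.1817, 0.1155]
ee_rot: [0.002, -0.023, 1.0, -0.002]
contact_force: [-0.4, -0.5, 0.4]
width: 0.0001
```

```bash
python3 -c "
from h import *
off([.483,-.181,.096])"
```

```text
clk 5.925 pos [ 0.4844 -0.1817  0.1155] F [-0.39 -0.48  0.37] w 0.0001
turn [-0.25  0.24  0.04] shift [0.0015 0.0009 0.0195]
```

drive_tool --motion "0 0 0 0.002 0 0.006 0;0 0 0 0 0 0.005 0;0 0 0 0 0 0.003 0;0 0 0 0 0 0.003 0"

```text
clock: 6.42
position: [0.4822, -0.1823, 0.0986]
ee_rot: [0.002, -0.023, 1.0, -0.003]
contact_force: [-2.9, -0.5, 5.2]
width: -0.0
```

drive_tool --motion "0 0 0 0 0 0.003 0;0 0 0 0 0 0.003 0"

```text
clock: 6.68
position: [0.4813, -0.1825, 0.0959]
ee_rot: [0.002, -0.023, 1.0, -0.003]
contact_force: [-8.5, 4.4, 33.3]
width: -0.0002
```

drive_tool --motion "0 0 0 0 0 0.001 0;0 0 0 0 0 -0.02 0;0 0 0 0 0 -0.04 0;0 0 0 0 0 0 0"

```text
clock: 7.18
position: [0.4821, -0.1821, 0.158]
ee_rot: [0.003, -0.023, 1.0, -0.003]
contact_force: [-0.4, -0.4, 0.0]
width: 0.0001
```

```bash
python3 -c "
from h import *
off([.498,-.0573,.11])
im,d=grab('wrist','w2')
cv2.imwrite('pics/w2z.png',cv2.resize(im[130:250,190:440,::-1],None,fx=3,fy=3))
s=get_state();q=s['ee_rot'];r=R.from_quat([q[1],q[2],q[3],q[0]]);m=camera_model('wrist');K=m['camera_matrix'];T=m['T_tool_cam']
v,u=np.mgrid[:384,:512]
P=np.stack([(u-K[0,2])/K[0,0]*d,-(v-K[1,2])/K[1,1]*d,-d],-1)@T[:3,:3].T+T[:3,3]
W=r.apply(P.reshape(-1,3)).reshape(P.shape)+s['position']
for y in (-.182,-.172,-.188):
  k=(abs(W[...,1]-y)<.002)&(W[...,0]<.54)&(W[...,0]>.465)&(W[...,2]<.13)&(im.max(2)<60)
  Q=W[k]
  for x in np.arange(.47,.54,.008):
    z=Q[abs(Q[:,0]-x)<.003]
    if len(z):print(y,round(x,3),np.median(z[:,2]).round(4),len(z))
"
```

```text
clk 7.175 pos [ 0.4821 -0.1821  0.158 ] F [-0.45 -0.44  0.01] w 0.0001
turn [-0.38  0.37  0.06] shift [-0.0214  0.1242  0.0473]
-0.182 0.478 0.094 42
-0.182 0.486 0.0946 40
-0.182 0.494 0.0961 37
-0.172 0.478 0.0939 43
-0.172 0.486 0.0952 40
-0.172 0.494 0.0963 38
-0.172 0.502 0.0978 3
-0.188 0.478 0.0936 41
-0.188 0.486 0.0948 37
-0.188 0.494 0.0959 41
```

View pics/w2z.png

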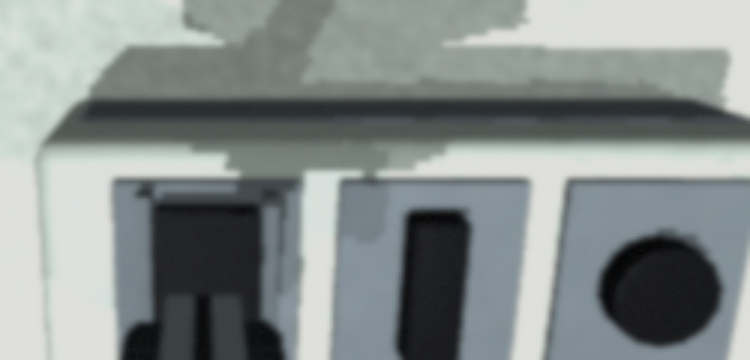

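The rocker surface now slopes up towards the back: 0.094 m high at the front, 0.0978 m near the pivot. That matches "on". I'll move over to the round key and check from there.

drive_tool --motion "0 0 0 -0.004 0.04 -0.01 0;-0.4 0.4 0 -0.005 0.04 0 0;0 0 0 -0.005 0.04 0 0;0 0 0 0 0 0 0"

```text
clock: 7.72
position: [0.4874, -0.0574, 0.1609]
ee_rot: [-0.005, -0.022, 1.0, 0.003]
contact_force: [0.3, -0.7, -0.1]
width: 0.0001
```

```bash
python3 -c "
from h import *
off([.4975,-.0573,.11])
im,d=grab('wrist','w3');grab('top','t4')
s=get_state();q=s['ee_rot'];r=R.from_quat([q[1],q[2],q[3],q[0]]);m=camera_model('wrist');K=m['camera_matrix'];T=m['T_tool_cam']
v,u=np.mgrid[:384,:512]
P=np.stack([(u-K[0,2])/K[0,0]*d,-(v-K[1,2])/K[1,1]*d,-d],-1)@T[:3,:3].T+T[:3,3]
W=r.apply(P.reshape(-1,3)).reshape(P.shape)+s['position']
k=(abs(W[...,1]+.18)<.008)&(W[...,2]<.13)&(im.max(2)<60)
Q=W[k]
for x in np.arange(.47,.54,.006):
    z=Q[abs(Q[:,0]-x)<.003]
    if len(z):print(round(x,3),np.median(z[:,2]).round(4),len(z))
"
```

```text
clk 7.725 pos [ 0.4874 -0.0574  0.1609] F [ 0.29 -0.72 -0.07] w 0.0001
turn [ 0.35 -0.6  -0.11] shift [-0.0106 -0.0007  0.0508]
0.476 0.095 52
0.482 0.0964 160
0.488 0.0969 164
0.494 0.0981 159
0.5 0.099 155
0.506 0.1001 157
0.512 0.101 153
0.518 0.1021 150
0.524 0.1028 122
```

View pics/w3.png

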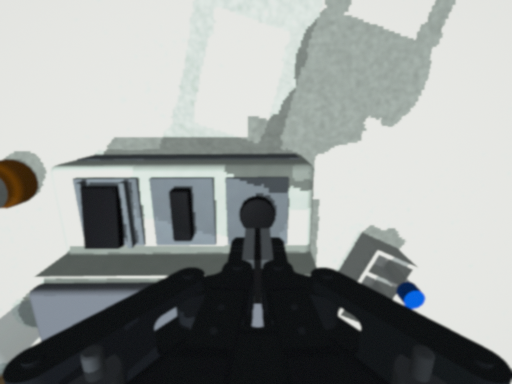

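The rocker slopes 0.163 overall, and full on should be about 0.17. The round key is at (257,212), in line with the fingers. I'll go down over it.

drive_tool --motion "0.3 -0.5 0 -0.01 -0.001 0.02 0;0 0 0 0 0 0.025 0;0 0 0 0 0 0 0"

```text
clock: 8.2
position: [0.4978, -0.0637, 0.1139]
ee_rot: [-0.001, -0.019, 1.0, -0.001]
contact_force: [-0.3, 0.7, -0.4]
width: -0.0001
```

```bash
python3 -c "
from h import *
off([.4975,-.0573,.094])"
```

```text
clk 8.2 pos [ 0.4978 -0.0637  0.1139] F [-0.3   0.65 -0.38] w -0.0001
turn [-0.14 -0.11 -0.41] shift [0.0001 0.0065 0.0199]
```

drive_tool --motion "0 0 -0.4 0 0.006 0 0;0 0 0 0 0 0.005 0;0 0 0 0 0 0 0"

```text
clock: 8.57
position: [0.4988, -0.059, 0.1102]
ee_rot: [0.001, -0.022, 1.0, -0.002]
contact_force: [0.3, -0.0, -0.1]
width: 0.0001
```

```bash
python3 -c "
from h import *
off([.4975,-.0573,.094])"
```

```text
clk 8.575 pos [ 0.4988 -0.059   0.1102] F [ 0.32 -0.01 -0.15] w 0.0001
turn [-0.21  0.06 -0.1 ] shift [0.0013 0.0018 0.0162]
```

drive_tool --motion "0 0 0 0.001 0.002 0.007 0;0 0 0 0 0 0.006 0;0 0 0 0 0 0.004 0;0 0 0 0 0 0.003 0"

```text
clock: 9.07
position: [0.4983, -0.057, 0.09]
ee_rot: [0.002, -0.022, 1.0, -0.002]
contact_force: [-0.0, 0.4, 4.2]
width: 0.0001
```

drive_tool --motion "0 0 0 0 0 0.002 0;0 0 0 0 0 0.002 0;0 0 0 0 0 0.002 0"

```text
clock: 9.45
position: [0.4984, -0.0571, 0.0888]
ee_rot: [0.002, -0.022, 1.0, -0.002]
contact_force: [-4.9, 0.7, 17.5]
width: -0.0
```

```bash
python3 -c "
from h import *
off([.4975,-.0573,.089])
for n in ('scene','top','wrist'): grab(n,'f_'+n);off([.4975,-.0573,.089])
grab('top','f2');grab('top','f2');off([.4975,-.0573,.089])
"
```

```text
clk 9.45 pos [ 0.4984 -0.0571  0.0888] F [-4.9   0.68 17.45] w -0.0
turn [-0.28  0.23 -0.06] shift [ 0.0009 -0.0002 -0.0002]
clk 9.5 pos [ 0.4984 -0.0571  0.0889] F [-4.91  0.23 16.42] w 0.0001
turn [-0.28  0.24 -0.06] shift [ 0.0009 -0.0002 -0.0002]
clk 9.55 pos [ 0.4984 -0.0571  0.0888] F [-5.4   0.86 16.95] w -0.0001
turn [-0.28  0.24 -0.06] shift [ 0.0009 -0.0002 -0.0002]
clk 9.6 pos [ 0.4984 -0.0571  0.0888] F [-4.05  0.32 16.82] w 0.0
turn [-0.29  0.24 -0.06] shift [ 0.0009 -0.0002 -0.0002]
clk 9.7 pos [ 0.4984 -0.0571  0.0888] F [-3.73  1.37 17.29] w 0.0
turn [-0.28  0.24 -0.06] shift [ 0.0009 -0.0002 -0.0002]
```

View pics/f_wrist.png

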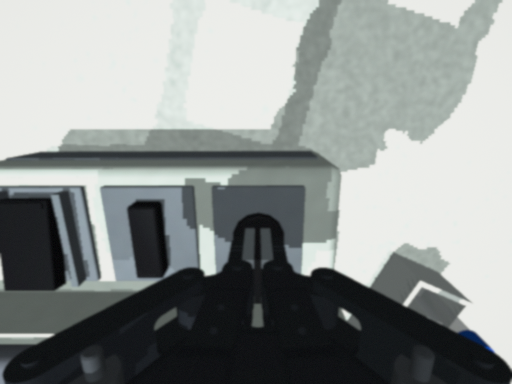

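View pics/f_scene.png

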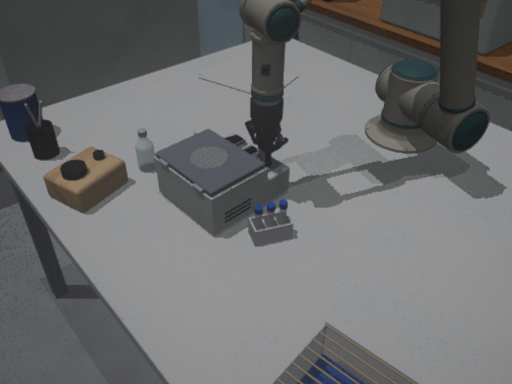

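The wrist view shows the fingers centred on the round key at (258,225) and the oblong key untouched at (148,238). The scene view shows the lid shut at (208,155) and the rack and bottle in place. The push is holding steady at about 17 N.

```bash
python3 -c "
from h import *
sign_off()"
```

```text
the job is handed in; nothing more can be done
```

I shut the lid, pressed the rocker fully on, and then pressed the round key down. I handed the job in still holding the key, at about 9.7 s of the 45 s limit. `sign_off()` gives no verdict, so these are my own last checks:

- **Lid:** the fingers stopped at 130 mm above the bench, the height of a shut lid. The depth picture afterwards put the lid top at 129–133 mm.
- **Rocker:** the push stopped at 95.9 mm, against 96 mm for fully on. The measured slope afterwards was 0.163, close to the 0.17 I expect at the stop if the rocker swings equally both ways.
- **Round key:** it is held at 88.8 mm, against 89 mm for fully down. The push held steady at about 17 N over the last 0.25 s.
- **Oblong key:** the fingers never went down over it, and it looks untouched in the last wrist picture.
- **Rack, bottle and jar:** the rack and bottle stand where they were in the last scene picture. That view does not show the jar, and I did not check it after the final press. The arm never went near it.

Two readings were off:

- **Camera disagreement:** the top and wrist cameras differed by about 3 mm in x, so I used the average.
- **Rocker push:** it peaked at about 33 N against the stop, through the fingertips.

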